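# Roll the spice jar into its tray and snug up the row

### The job

Roll the loose spice jar that lies in front of the tray up the ramp and over the sprung flap into the lane, pushing it along without picking it up. Then slide the black-tabbed keeper up behind it until the jar is held snug, without play, between the flap and the row of jars, and leave it so. The jars are glass, so never knock, press or squeeze this one hard, and leave the other things where they stand.

Things in the scene. Friction and masses are not known exactly. Their poses are not given: they have to be found in the camera images.
- tray: Fixed wooden spice tray, 300 long (x), 120 wide (y), walls 32 high. Origin on the worktop under its centre. The lane runs to +x: ramp toe at x = -150, rising to a level floor, 10 above the worktop, from x = -95; side walls 104 apart. Cheeks beside the ramp narrow from 126 at its toe to 101 at its head.
- lane_end (a point): Middle of the tray's end wall at floor height (tray x = +142). Two glass jars lie here in a row against an end stop set differently each time: the row's near side lies 98 to 138 short of this point, is not measured and must be felt for. Pressed, the row is rigid.
- jar: Loose glass spice jar on its side, 96 long, 0.15 to 0.27 kg; body radius 23, wooden lid (last 23) radius 24. Origin: centre of its base, on its axis; z runs to the lid, roughly along tray +y. Starts before the ramp, axis 24 above the worktop (34 in the lane), centred on the lane within 4 mm, askew by up to 0.08 rad. Rolls freely. Over 12 N on it is too hard.
- keeper: Sliding keeper, axes as the tray's. Slides along tray +x from x = -72 (start: up to -67) to +3 at most and stays put by dry friction of about 3 N. Origin at worktop height on the lane's middle line, under the flap's hinge. The tip of its 34 wide steel flap bears on a jar whose axis is 39 ahead (+x) of this origin.
- tab (a point): Centre of the top of the keeper's black thumb tab, 60 above the worktop, outside the near wall, 74 to -y of the keeper's origin. The tab is 14 (x) x 22 (y) x 38 high; push it on its -x face or pinch it.
- flap (a joint): Sprung flap hinged on the keeper, leaning up towards +x, tip 33 above the worktop: 0 = up at its stop, holds a jar from rolling back; 1.03 = folded flat into the floor. Weak spring, about 0.4 N at the tip: a jar rolled along +x folds it and it springs up behind the jar.
- mill_small: Bystander: turned beech salt mill, 52 wide, 128 high, standing right of the tray's far end. Origin: centre of its foot.
- shaker: Bystander: glass shaker with a grey cap, 44 wide, 90 high, behind the tray. Origin: centre of its foot.
- spice_flip: Bystander: standing spice jar with a green lid, 46 wide, 106 high, behind the tray. Origin: centre of its foot.
- garlic: Bystander: garlic bulb, 50 wide, behind the tray. Origin: centre of its underside.
- mug_b: Bystander: small white mug, 83 with handle, 55 high, at the left. Origin: centre of its foot.
Things that resemble listed ones, but are neither listed nor needed, are in the scene too. What is shaped like the jar but purple is not meant.

How it is judged:
On the way, in this order (a step that is already met when the one before it is completed fails the run):
1. the jar is rolling towards the lane on the worktop or the ramp (angular speed of jar above 0.4 rad/s and x of jar in the frame of tray below -0.09 m), for 0.2 s.
2. the jar lies in the lane past the keeper's flap, which has sprung up behind it (x of jar in the frame of keeper above 0.0355 m and value of joint flap below 0.12 rad and z of jar in the frame of tray between 0.029 and 0.039 m and y of jar in the frame of tray between -0.056 and -0.04 m and angle between the z axis of jar and the y axis of tray, either way round below 0.08 rad), for 0.2 s.
3. the keeper has been slid up and bears on the jar, which bears on the row (contact force between keeper and jar above 0.5 N and x of keeper in the frame of tray above -0.062 m), for 0.3 s.
At the end, for the whole second after the job is handed in: The jar lies level and square in the lane (within 0.08 rad, axis 29 to 39 mm above the worktop), past the flap, which is up (under 0.12 rad); the keeper's flap bears on it with more than 0.5 N, so that it is held without play against the row; jar and keeper at rest (all of step 2 and x of jar in the frame of keeper below 0.0425 m and contact force between keeper and jar above 0.5 N and linear speed of each of jar, keeper below 0.005 m/s); the robot touches nothing.
It fails at once if the glass jar is knocked or pressed with more than 12 N by the fingers, the arm or the keeper (contact force between any of the fingers, the arm, keeper and jar above 12 N).
It fails at once if the jar is picked up (height (world z) of jar above 0.055 m).
It fails at once if a bystander is shifted by more than 20 mm (distance of any of mill_small, shaker, spice_flip, garlic, mug_b from where it was at the start of the episode above 0.02 m).
It also fails if it takes over 61 s, if anything falls off the work surface, if the arm or the gripper's body presses on something with over 40 N, if the wrist force passes 120 N, or if a joint passes its speed limit or range.

### The arm

A 6-joint arm with a two-finger parallel gripper is mounted at the origin on a cart in front of the work surface, level with it; the furniture and walls round the work are solid. World frame = base frame: x ahead of the robot, y to its left, z up, the work surface at z = 0. Lengths are in m, angles in rad, forces in N, time in s.
With the tool pointing down it reaches from about 0.3 to 0.75 m from the base axis. Payload 8.5 kg.
Tool frame: the origin (TCP) lies on the centre line of the jaws, within the pads' length; the fingertips stand 11 mm ahead of it and the grasp point (between the pads) lies 8 mm behind it; z points along the fingers, y is the line along which they close (so a half turn about z gives the same grasp; the last joint's range is limited). The gripper opens to 88 mm and grips with 3 to 60 N. Pads are 18 mm wide; open, the fingers measure 123 mm over their backs; the gripper's body (75 mm by 187 mm) begins 45 mm behind the grasp point.
Start: joints at [-1.382, 0.381, 1.297, -0, 1.464, -0.215], TCP at [0.216, -0.506, 0.25] pointing down, gripper open.
Joint ranges: [-3.11, 3.11], [-0.89, 2.33], [0.22, 2.48], [-1.42, 4.56], [0.17, 2.85], [-2.88, 2.88]. Speed limits (rad/s): [2.39, 2.39, 3.14, 3.14, 3.14, 3.14].

### API

Orientations are given as a unit quaternion [x, y, z, w].
In Python, from workcell import manip gives the robot as it stands.
- The arm moves only by the tool jog_arm, never from a script. Its argument "steps" is a list of rows, each a list of 3 entries, a list of its own where there are three numbers: the shift along the tool's x, y, z in units of 0.5 m (1.0 is 0.5 m), then the turn, a rotation vector about the tool's x, y, z in units of 0.5 rad (1.0 is 0.5 rad), then the closure, from 0 (fully open) to 1 (shut). A call has exactly 10 rows; each row is the pose to reach, as a shift and turn from the pose commanded when the call began, along the tool's axes at that moment; what a row does not reach only later rows make up. A row lasts 1/10 s, in which the tool goes at most 50 mm and 8.59 degrees, less where a joint would pass 70% of its speed; a pose out of reach is approached as far as the arm can. A call with a number of a shift or a turn outside -1 to 1 is refused whole. A call with a gripper value outside its range is refused whole. The fingers move at their own pace and stop on an object; the grip force is fixed at half the most. Time passes only in rows, so rows that repeat a pose let the fingers close, or fill a call up. It gives the time, the measured TCP pose, the force, the opening and the grip force at its end, in the units of the state.
- manip.get_obs(): the state, without advancing time (a new reading comes with each control period).
- manip.get_image(name): name is "scene" or "top" or "wrist"; returns a dict with "frame" (480x640x3 uint8, red, green, blue), "z_map" (480x640 float32, m along the optical axis (not along the pixel's ray), 0 where there is no reading), "fx", "fy", "cx", "cy" (pixels), "R" (3x3) and "t" (3): a world point X has camera coordinates R X + t. Camera axes: x right, y down, z forward; pixel columns grow to the right and rows downward; lengths in m; the calibration is good to about 2 mm. A picture is of the moment at which its call begins.
- manip.hand_in(): hands the job in; it is judged then, once.
The state is a dict: "t": time; "joint_pos": joint angles; "joint_vel": joint speeds; "joint_torque": joint torques, N m; "ee_pos": TCP position; "eef_rot": TCP orientation; "contact_force": force on the tool from outside, world axes, zero at the start; "moment": the same for the moment, N m; "grip_width": opening from 0.0 (shut) to 1.0 (fully open); "finger_force": force on a finger pad.
Only numpy, scipy, OpenCV 4.12 (cv2) and the standard library are available. Lean on these libraries where they do the work, as an engineer would, in place of code of your own. Each camera call takes 0.05 s, during which the arm holds its last target. There are 200 camera calls.

## Working session

There is one attempt and no reset: what is moved stays moved. The work goes in short steps, Python scripts to look and compute and a tool call to move; the robot and the scene stay as the last step left them, time stands still between calls to the robot, and variables do not carry over. Pictures are saved under pics/ and viewed, at most 12 in all, crops included, and the job is handed in when it is done.

Besides the shell and the picture viewer there is one more tool, called as a command line: name --argument value ..., lists and objects as JSON in quotes. jog_arm: Moves the arm, as the interface text tells. Shifts and turns lie within -1 to 1; 1 stands for 0.5 m of shift or 0.5 rad of turn. Its arguments: {"type":"object","properties":{"steps":{"type":"array"}},"required":["steps"]}

```bash
mkdir -p pics; python3 - <<'E'
from workcell import manip
import cv2,numpy as np,pickle
d={}
for n in("scene","top"):
    im=manip.get_image(n);d[n]=im
    cv2.imwrite(f"pics/{n}0.png",im["frame"][:,:,::-1]);print(n,im["R"],im["t"],im["fx"],im["cx"],im["cy"])
pickle.dump(d,open("d.pkl","wb"))
o=manip.get_obs();print(o)
E
```

```text
scene [[ 0.79124335 -0.61133543  0.0142461 ]
 [-0.46577706 -0.61761681 -0.63372013]
 [ 0.3962142   0.49479133 -0.77343121]] [-0.2563162   0.54058348  0.52063829] 434.58497494289526 320.81237106359623 235.2134884952406
top [[ 0.00359559 -0.99999069 -0.00238525]
 [-0.99335488 -0.00329732 -0.11504443]
 [ 0.11503549  0.00278305 -0.99335748]] [0.32970846 0.60417069 1.18441369] 580.8113303921566 318.2991522883058 239.24015107828995
{'t': 0.1, 'joint_pos': array([-1.38231092e+00,  3.81133014e-01,  1.29817239e+00, -1.43411088e-05,
        1.46357303e+00, -2.15266339e-01]), 'joint_vel': array([-0.00053028, -0.00452845, -0.00175224,  0.00079493,  0.00168596,
        0.00135598]), 'joint_torque': array([ 3.13818957e-03, -4.38653433e+01, -2.24911451e+01,  7.14372704e-02,
        3.41672462e-02, -7.29730755e-05]), 'ee_pos': array([ 0.21604552, -0.505534  ,  0.24920138]), 'eef_rot': array([ 9.79691818e-01,  2.00508175e-01,  1.48013124e-06, -6.42930200e-04]), 'contact_force': array([ 0.03985367, -0.11149726, -0.12756502]), 'moment': array([-0.00838332, -0.00022288,  0.00774044]), 'finger_force': 0.0, 'grip_width': 1.0035707353998131}
```

View pics/top0.png

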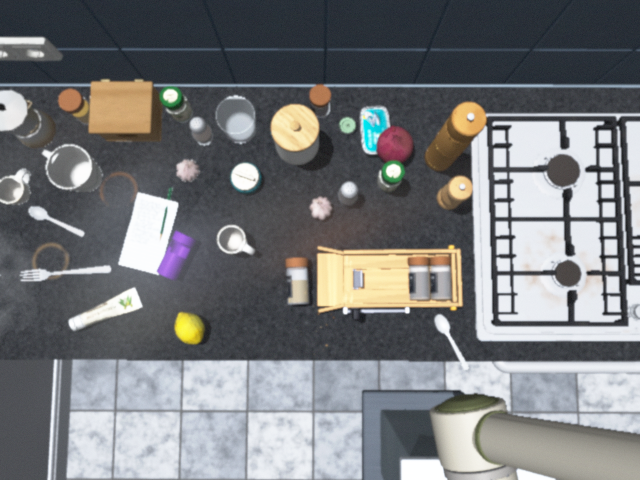

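View pics/scene0.png

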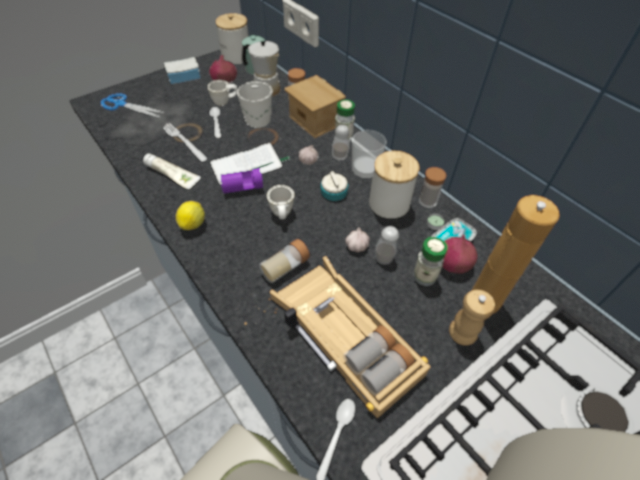

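The top view shows the tray at about (318–462, 248–310) with its ramp to the left, so tray +x is roughly world −y. There are several jar-like candidates:
- **(297,282):** grey-brown jar with its brown lid up, lying in front of the ramp toe. This fits the description.
- **(175,255):** purple jar, excluded by the task.
- **(418,278) and (440,278):** the two jars of the row inside the tray.

The black tab is near (347,310). I'll enlarge a crop to confirm.

```bash
cat > h.py <<'E'
import numpy as np,cv2
def ray(im,u,v,z):
    R,t=np.array(im["R"]),np.array(im["t"]);c=-R.T@t
    d=R.T@np.array([(u-im["cx"])/im["fx"],(v-im["cy"])/im["fy"],1.])
    return c+d*(z-c[2])/d[2]
E
python3 - <<'E'
import pickle,cv2,numpy as np
from h import ray
im=pickle.load(open("d.pkl","rb"))["top"];f=im["frame"]
cv2.imwrite("pics/crop0.png",cv2.resize(f[235:330,280:480,::-1],None,fx=4,fy=4,interpolation=cv2.INTER_CUBIC))
h=cv2.cvtColor(f,cv2.COLOR_RGB2HSV)
m=((h[...,2]>110)&(h[...,0]<25)&(h[...,1]>60)).astype(np.uint8);m[:, :312]=0;m[:240]=0;m[315:]=0;m[:,470:]=0
m=cv2.morphologyEx(m,cv2.MORPH_CLOSE,np.ones((5,5)))
c=max(cv2.findContours(m,0,2)[0],key=cv2.contourArea);print(cv2.minAreaRect(c),cv2.boxPoints(cv2.minAreaRect(c)))
for p in cv2.boxPoints(cv2.minAreaRect(c)):print(ray(im,*p,0.032))
j=((h[...,2]>70)).astype(np.uint8);j[:,:280]=0;j[:,313:]=0;j[:250]=0;j[310:]=0
c=max(cv2.findContours(j,0,2)[0],key=cv2.contourArea);r=cv2.minAreaRect(c);print(r)
for p in cv2.boxPoints(r):print(ray(im,*p,0.024))
print(ray(im,*r[0],0.024))
E
```

```text
((389.1123352050781, 277.46826171875), (67.03752136230469, 145.6226348876953), 89.13847351074219) [[315.80527 245.04808]
 [461.4114  242.8585 ]
 [462.4194  309.88843]
 [316.81326 312.078  ]]
[0.59109072 0.33700575 0.032     ]
[0.5967442  0.03083456 0.032     ]
[0.45681351 0.03220508 0.032     ]
[0.45121173 0.33434158 0.032     ]
((296.0, 279.5), (59.0, 32.0), 90.0)
[0.58115044 0.41275784 0.024     ]
[0.58137816 0.34506752 0.024     ]
[0.45748419 0.34446745 0.024     ]
[0.45724295 0.41137214 0.024     ]
[0.51895239 0.37841111 0.024     ]
```

View pics/crop0.png

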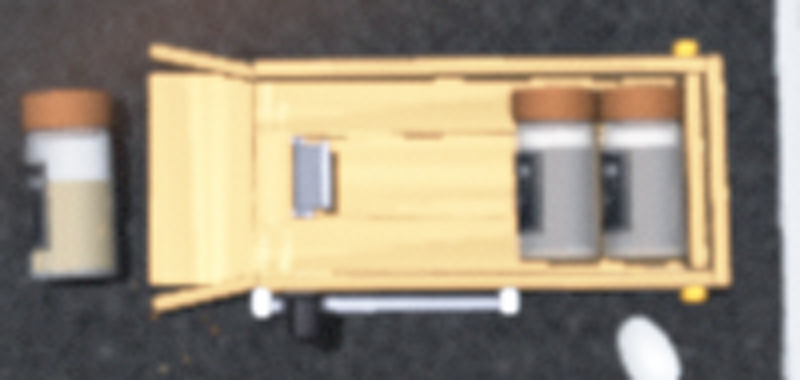

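The crop confirms the jar: it lies at crop (24–113, 90–278) with its lid towards the wall, in front of the ramp toe at crop x≈150. The flap is at crop (293–332, 137–216), the black tab at (290–320, 297–338), and the near side of the row at x≈515.

```bash
python3 - <<'E'
import pickle,numpy as np
from h import ray
im=pickle.load(open("d.pkl","rb"))["top"]
q=lambda n,x,y,z:print(n,ray(im,280+(x+.5)/4-.5,235+(y+.5)/4-.5,z).round(4))
q("farwallL",255,60,.032);q("farwallR",722,56,.032);q("nearwallL",255,290,.032);q("nearwallR",730,287,.032)
q("end",724,172,.032)
q("toeT",150,75,0);q("toeB",150,283,0)
q("jar lid c",68,91,.024);q("jar base c",72,277,.024);q("jar L",28,185,.024);q("jar R",113,185,.024)
q("row L lid",513,105,.034);q("row L body",518,200,.034)
q("flap tip T",331,139,.033);q("flap tip B",331,213,.033)
q("tabTL",290,297,.06);q("tabBL",293,338,.06);q("tabR",320,320,.06)
c=-im["R"].T@im["t"];print(c)
E
```

```text
farwallL [0.5816 0.279  0.032 ]
farwallR [0.5845 0.0338 0.032 ]
nearwallL [0.4616 0.2792 0.032 ]
nearwallR [0.4641 0.0326 0.032 ]
end [0.5237 0.0343 0.032 ]
toeT [0.5764 0.3343 0.    ]
toeB [0.4651 0.3339 0.    ]
jar lid c [0.5656 0.3775 0.024 ]
jar base c [0.468  0.3746 0.024 ]
jar L [0.516  0.3981 0.024 ]
jar R [0.5162 0.3534 0.024 ]
row L lid [0.5582 0.1442 0.034 ]
row L body [0.5087 0.1423 0.034 ]
flap tip T [0.5402 0.2394 0.033 ]
flap tip B [0.5016 0.2396 0.033 ]
tabTL [0.4582 0.2626 0.06  ]
tabBL [0.4376 0.2611 0.06  ]
tabR [0.4467 0.2474 0.06  ]
[0.4627208  0.32840125 1.24683911]
```

jog_arm --steps '[[[0.065,-0.074,0],[0,0,-0.1],0.43],[[0.13,-0.148,0],[0,0,-0.2],0.43],[[0.195,-0.22,0],[0,0,-0.3],0.43],[[0.26,-0.295,0],[0,0,-0.4],0.43],[[0.325,-0.37,0],[0,0,-0.5],0.43],[[0.39,-0.44,0],[0,0,-0.6],0.43],[[0.455,-0.515,0],[0,0,-0.7],0.43],[[0.52,-0.59,0],[0,0,-0.8],0.43],[[0.585,-0.66,0],[0,0,-0.9],0.43],[[0.65,-0.735,0],[0,0,-1.0],0.43]]'

```text
t: 1.1
ee_pos: [0.3707, -0.0382, 0.2498]
eef_rot: [0.899, 0.437, 0.0, 0.0]
contact_force: [1.9, -1.1, 0.2]
grip_width: 0.568
finger_force: 0.0
```

```bash
cat > go.py <<'E'
import sys
from workcell import manip
from scipy.spatial.transform import Rotation as R
import numpy as np
# target given as tray tx, ty, world z (TCP); prints the shift/turn in tool units
O=np.array([.5228,.184]);a=0.011
o=manip.get_obs();p=o["ee_pos"];r=R.from_quat(o["eef_rot"])
d=p[:2]-O;print("t",o["t"],"pos",p.round(4),"tray",np.round([d@[a,-1],d@[1,a]],4),"F",o["contact_force"].round(2),"w",round(o["grip_width"],3))
if len(sys.argv)>3:
    tx,ty,z=map(float,sys.argv[1:4]);w=np.r_[O+tx*np.array([a,-1])+ty*np.array([1,a]),z]
    M=np.array([[-a,1,0],[1,a,0],[0,0,-1.]]).T  # columns: tool x,y,z in world
    M[:,0]=np.cross(M[:,1],M[:,2])
    print("shift",(r.inv().apply(w-p)/.5).round(4),"turn",((r.inv()*R.from_matrix(M)).as_rotvec()/.5).round(4))
E
python3 go.py -0.245 -0.003 0.15
```

```text
t 1.1 pos [ 0.3707 -0.0382  0.2498] tray [ 0.2205 -0.1546] F [ 1.94 -1.09  0.23] w 0.568
shift [ 0.9158 -0.3465  0.1996] turn [ 7.0000e-04  1.0000e-04 -1.3528e+00]
```

jog_arm --steps '[[[0.092,-0.035,0],[0,0,-0.1],0.43],[[0.183,-0.07,0],[0,0,-0.2],0.43],[[0.275,-0.104,0],[0,0,-0.3],0.43],[[0.366,-0.139,0],[0,0,-0.4],0.43],[[0.458,-0.173,0],[0,0,-0.5],0.43],[[0.55,-0.208,0],[0,0,-0.6],0.43],[[0.641,-0.243,0],[0,0,-0.7],0.43],[[0.733,-0.277,0],[0,0,-0.8],0.43],[[0.824,-0.312,0],[0,0,-0.9],0.43],[[0.916,-0.347,0.05],[0,0,-1.0],0.43]]'

```text
t: 2.1
ee_pos: [0.5171, 0.4254, 0.2291]
eef_rot: [0.763, 0.647, 0.003, 0.0]
contact_force: [1.0, -1.3, 1.0]
grip_width: 0.567
finger_force: 0.0
```

```bash
python3 go.py -0.245 -0.003 0.029
```

```text
t 2.1 pos [0.5171 0.4254 0.2291] tray [-0.2415 -0.0031] F [ 1.04 -1.25  0.99] w 0.567
shift [ 0.0057 -0.0027  0.4003] turn [ 0.0089 -0.006  -0.3506]
```

jog_arm --steps '[[[0.005,0,0.03],[0,0,-0.12],0.43],[[0.005,0,0.07],[0,0,-0.24],0.43],[[0.005,-0.003,0.11],[0.008,-0.006,-0.35],0.43],[[0.005,-0.003,0.16],[0.008,-0.006,-0.35],0.43],[[0.005,-0.003,0.21],[0.008,-0.006,-0.35],0.43],[[0.005,-0.003,0.26],[0.008,-0.006,-0.35],0.43],[[0.005,-0.003,0.31],[0.008,-0.006,-0.35],0.43],[[0.005,-0.003,0.35],[0.008,-0.006,-0.35],0.43],[[0.005,-0.003,0.385],[0.008,-0.006,-0.35],0.43],[[0.005,-0.003,0.4],[0.008,-0.006,-0.35],0.43]]'

```text
t: 3.1
ee_pos: [0.5143, 0.4249, 0.0249]
eef_rot: [0.704, 0.71, -0.004, -0.001]
contact_force: [-0.7, -0.1, -0.1]
grip_width: 0.569
finger_force: 0.0
```

```bash
python3 go.py -0.150 -0.001 0.029; python3 - <<'E'
from workcell import manip
import cv2
cv2.imwrite("pics/s1.png",cv2.resize(manip.get_image("scene")["frame"][200:420,200:440,::-1],None,fx=2.5,fy=2.5))
E
```

```text
t 3.1 pos [0.5143 0.4249 0.0249] tray [-0.241  -0.0058] F [-0.7  -0.11 -0.12] w 0.569
shift [-0.1819  0.0102 -0.0074] turn [-0.0147  0.0087 -0.0061]
```

View pics/s1.png

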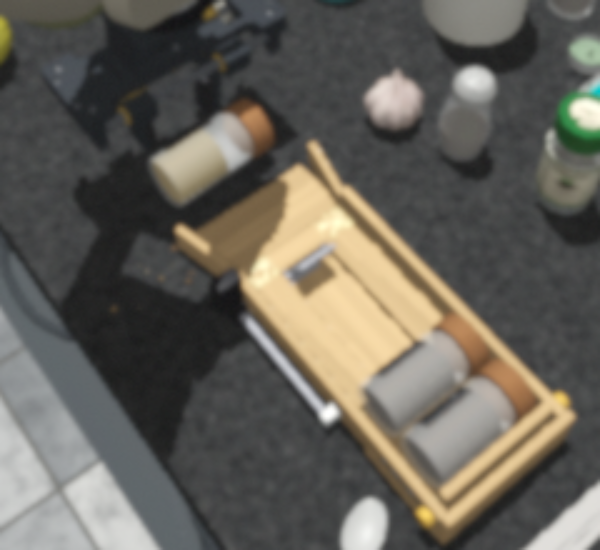

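Fingers are down behind the jar, which lies clear at about (210,155) in this crop with the ramp ahead. I'll start a slow push.

jog_arm --steps '[[[-0.004,0.002,0],[0,0,0],0.43],[[-0.01,0.004,0],[0,0,0],0.43],[[-0.016,0.006,0],[0,0,0],0.43],[[-0.02,0.006,0],[0,0,0],0.43],[[-0.024,0.006,0],[0,0,0],0.43],[[-0.028,0.006,0],[0,0,0],0.43],[[-0.032,0.006,0],[0,0,0],0.43],[[-0.036,0.006,0],[0,0,0],0.43],[[-0.04,0.006,0],[0,0,0],0.43],[[-0.044,0.006,0],[0,0,0],0.43]]'

```text
t: 4.15
ee_pos: [0.5183, 0.4033, 0.0272]
eef_rot: [0.704, 0.71, -0.002, -0.001]
contact_force: [-0.3, 1.0, 0.0]
grip_width: 0.575
finger_force: 0.1
```

```bash
python3 go.py -0.08 -0.001 0.029
```

```text
t 4.15 pos [0.5183 0.4033 0.0272] tray [-0.2193 -0.0021] F [-0.34  0.97  0.02] w 0.575
shift [-0.2786  0.003  -0.003 ] turn [-0.0084  0.0052 -0.0058]
```

jog_arm --steps '[[[-0.005,0,-0.002],[-0.008,0.005,-0.006],0.43],[[-0.011,0,-0.003],[-0.008,0.005,-0.006],0.43],[[-0.017,0,-0.003],[-0.008,0.005,-0.006],0.43],[[-0.023,0.001,-0.003],[-0.008,0.005,-0.006],0.43],[[-0.029,0.001,-0.003],[-0.008,0.005,-0.006],0.43],[[-0.035,0.001,-0.003],[-0.008,0.005,-0.006],0.43],[[-0.041,0.002,-0.003],[-0.008,0.005,-0.006],0.43],[[-0.047,0.002,-0.003],[-0.008,0.005,-0.006],0.43],[[-0.053,0.002,-0.003],[-0.008,0.005,-0.006],0.43],[[-0.059,0.002,-0.003],[-0.008,0.005,-0.006],0.43]]'

```text
t: 5.15
ee_pos: [0.5198, 0.374, 0.0289]
eef_rot: [0.703, 0.711, 0.0, -0.0]
contact_force: [1.1, 2.8, 1.7]
grip_width: 0.572
finger_force: 1.2
```

```bash
python3 go.py -0.08 0 0.029; python3 - <<'E'
from workcell import manip
import cv2
cv2.imwrite("pics/s2.png",cv2.resize(manip.get_image("scene")["frame"][200:420,200:440,::-1],None,fx=2.5,fy=2.5))
E
```

```text
t 5.15 pos [0.5198 0.374  0.0289] tray [-0.19   -0.0009] F [1.08 2.81 1.68] w 0.572
shift [-2.2e-01  1.8e-03 -2.0e-04] turn [ 0.0012 -0.0014  0.0003]
```

View pics/s2.png

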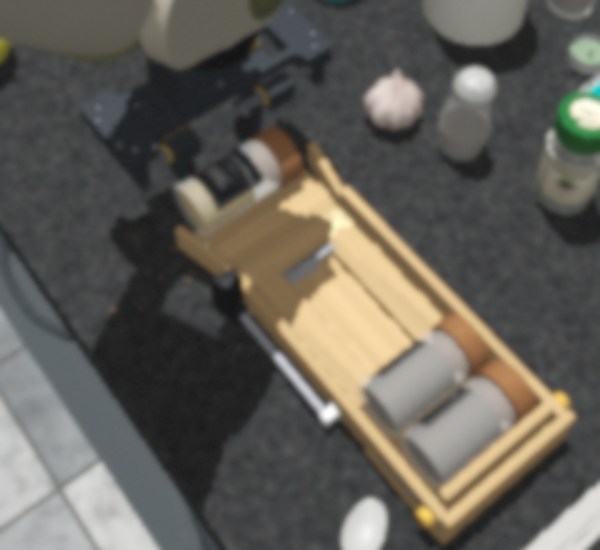

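The jar is rolling evenly ahead of the fingers onto the ramp toe, at about (240,175) in the crop, square between the cheeks. I'll keep pushing.

jog_arm --steps '[[[-0.006,0,0],[0,0,0],0.43],[[-0.012,0,0],[0,0,0],0.43],[[-0.018,0,0],[0,0,0],0.43],[[-0.024,0.001,0],[0,0,0],0.43],[[-0.03,0.001,0],[0,0,0],0.43],[[-0.036,0.001,0],[0,0,0],0.43],[[-0.042,0.001,0],[0,0,0],0.43],[[-0.048,0.002,0],[0,0,0],0.43],[[-0.054,0.002,0],[0,0,0],0.43],[[-0.06,0.002,0],[0,0,0],0.43]]'

```text
t: 6.2
ee_pos: [0.5209, 0.3436, 0.0287]
eef_rot: [0.703, 0.711, -0.0, -0.0]
contact_force: [0.6, 0.7, 0.5]
grip_width: 0.573
finger_force: 0.9
```

```bash
python3 go.py -0.08 0 0.029
```

```text
t 6.2 pos [0.5209 0.3436 0.0287] tray [-1.597e-01 -1.000e-04] F [0.58 0.74 0.47] w 0.573
shift [-0.1593  0.0003 -0.0005] turn [-0.0004  0.0002 -0.0001]
```

jog_arm --steps '[[[-0.006,0,0],[0,0,0],0.43],[[-0.012,0,0],[0,0,0],0.43],[[-0.018,0,0],[0,0,0],0.43],[[-0.024,0,-0.001],[0,0,0],0.43],[[-0.03,0,-0.002],[0,0,0],0.43],[[-0.036,0,-0.003],[0,0,0],0.43],[[-0.042,0,-0.004],[0,0,0],0.43],[[-0.048,0,-0.004],[0,0,0],0.43],[[-0.054,0,-0.004],[0,0,0],0.43],[[-0.06,0,-0.004],[0,0,0],0.43]]'

```text
t: 7.2
ee_pos: [0.521, 0.3133, 0.0305]
eef_rot: [0.703, 0.711, -0.001, -0.0]
contact_force: [0.1, 0.9, 0.4]
grip_width: 0.569
finger_force: 0.4
```

```bash
python3 go.py -0.06 0 0.031; python3 - <<'E'
from workcell import manip
import cv2
cv2.imwrite("pics/s3.png",cv2.resize(manip.get_image("scene")["frame"][200:420,200:440,::-1],None,fx=2.5,fy=2.5))
E
```

```text
t 7.2 pos [0.521  0.3133 0.0305] tray [-0.1294 -0.0004] F [0.15 0.88 0.41] w 0.569
shift [-0.1387  0.0007 -0.0009] turn [-0.002   0.0015 -0.0001]
```

View pics/s3.png

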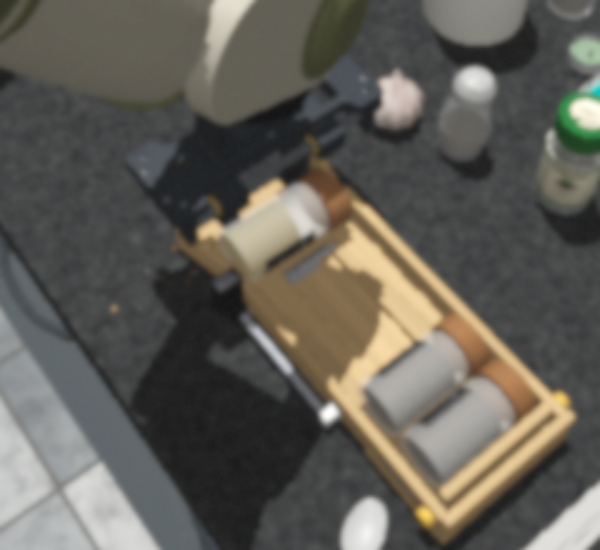

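The jar is square at the head of the ramp, at about (285,225) in the crop, and the flap is just ahead of it. I'll push it on over the flap.

jog_arm --steps '[[[-0.006,0,0],[0,0,0],0.43],[[-0.012,0,0],[0,0,0],0.43],[[-0.018,0,0],[0,0,0],0.43],[[-0.024,0,-0.001],[0,0,0],0.43],[[-0.03,0,-0.002],[0,0,0],0.43],[[-0.036,0,-0.002],[0,0,0],0.43],[[-0.042,0,-0.002],[0,0,0],0.43],[[-0.048,0,-0.002],[0,0,0],0.43],[[-0.054,0,-0.002],[0,0,0],0.43],[[-0.06,0,-0.002],[0,0,0],0.43]]'

```text
t: 8.25
ee_pos: [0.5215, 0.2835, 0.0316]
eef_rot: [0.703, 0.711, -0.0, -0.0]
contact_force: [-0.7, -0.0, 0.8]
grip_width: 0.57
finger_force: 0.2
```

jog_arm --steps '[[[-0.005,0,0],[0,0,0],0.43],[[-0.01,0,0],[0,0,0],0.43],[[-0.015,0,0],[0,0,0],0.43],[[-0.02,0,0],[0,0,0],0.43],[[-0.025,0,0],[0,0,0],0.43],[[-0.03,0,0],[0,0,0],0.43],[[-0.035,0,0],[0,0,0],0.43],[[-0.04,0,0],[0,0,0],0.43],[[-0.045,0,0],[0,0,0],0.43],[[-0.05,0,0],[0,0,0],0.43]]'

```text
t: 9.25
ee_pos: [0.5218, 0.2587, 0.0318]
eef_rot: [0.703, 0.711, -0.0, -0.0]
contact_force: [0.6, 2.2, 1.1]
grip_width: 0.571
finger_force: 0.8
```

```bash
python3 go.py -0.06 0 0.031; python3 - <<'E'
from workcell import manip
import cv2
cv2.imwrite("pics/s4.png",cv2.resize(manip.get_image("scene")["frame"][200:420,200:440,::-1],None,fx=2.5,fy=2.5))
E
```

```text
t 9.25 pos [0.5218 0.2587 0.0318] tray [-0.0747 -0.0002] F [0.65 2.19 1.13] w 0.571
shift [-0.0295  0.0003  0.0015] turn [-0.0004  0.0002  0.0002]
```

View pics/s4.png

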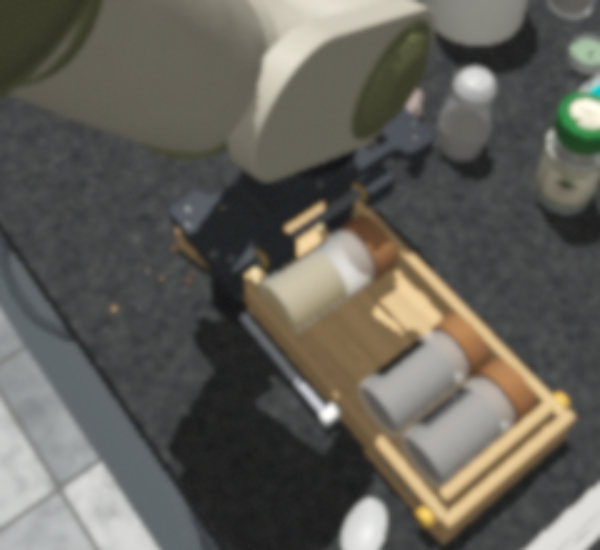

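The jar is now on the flap, at about (325,280) in the crop, and still square. It needs about 18 mm more, then the fingers can back off.

jog_arm --steps '[[[-0.004,0,0],[0,0,0],0.43],[[-0.008,0,0],[0,0,0],0.43],[[-0.012,0,0],[0,0,0],0.43],[[-0.016,0,0],[0,0,0],0.43],[[-0.02,0,0],[0,0,0],0.43],[[-0.024,0,0],[0,0,0],0.43],[[-0.028,0,0],[0,0,0],0.43],[[-0.032,0,0],[0,0,0],0.43],[[-0.035,0,0],[0,0,0],0.43],[[-0.036,0,0],[0,0,0],0.43]]'

```text
t: 10.3
ee_pos: [0.522, 0.2408, 0.0317]
eef_rot: [0.703, 0.711, -0.0, -0.0]
contact_force: [0.8, 1.4, 0.1]
grip_width: 0.569
finger_force: 0.8
```

jog_arm --steps '[[[0,0,0],[0,0,0],0.43],[[0.004,0,-0.005],[0,0,0],0.43],[[0.008,0,-0.02],[0,0,0],0.43],[[0.01,0,-0.05],[0,0,0],0.43],[[0.02,0,-0.09],[0,0,0],0.43],[[0.03,0,-0.13],[0,0,0],0.43],[[0.06,0,-0.15],[0,0,0],0.6],[[0.1,0,-0.15],[0,0,0],0.8],[[0.14,0,-0.15],[0,0,0],1],[[0.16,0,-0.15],[0,0,0],1]]'

```text
t: 11.3
ee_pos: [0.5209, 0.3223, 0.1073]
eef_rot: [0.703, 0.711, 0.0, 0.0]
contact_force: [-0.4, -0.5, -0.6]
grip_width: 0.229
finger_force: 0.0
```

```bash
python3 go.py -0.1 -0.08 0.08; python3 - <<'E'
from workcell import manip
import cv2,pickle
d={n:manip.get_image(n) for n in("scene","top")};pickle.dump(d,open("d2.pkl","wb"))
a=cv2.resize(d["scene"]["frame"][220:410,260:440,::-1],(400,422))
b=cv2.resize(d["top"]["frame"][220:335,300:409+1,::-1],(400,422))
c=cv2.resize(d["top"]["frame"][235:325,310:475,::-1],(800,436))
import numpy as np
cv2.imwrite("pics/s5.png",c)
E
```

```text
t 11.3 pos [0.5209 0.3223 0.1073] tray [-0.1383 -0.0004] F [-0.36 -0.48 -0.6 ] w 0.229
shift [-0.0765 -0.1594  0.0546] turn [ 0.0008 -0.0003  0.0024]
```

View pics/s5.png

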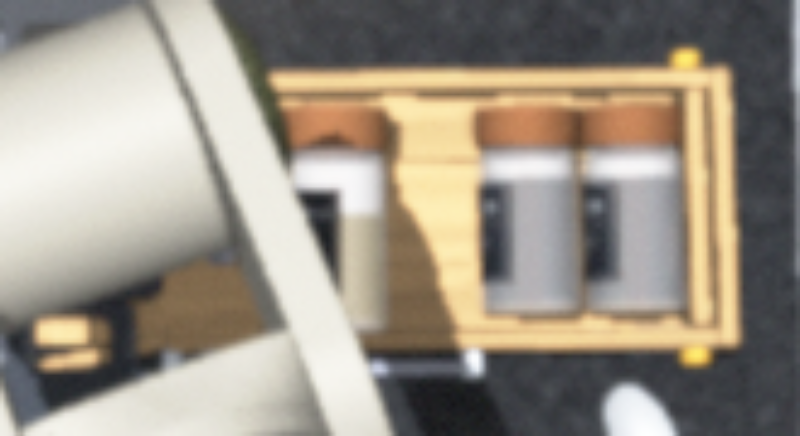

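The jar's front edge is at about (386,230) in this crop, square, and roughly 39 mm short of the row at x≈480. That puts it past the flap. The closed fingers now go behind the tab.

jog_arm --steps '[[[-0.01,-0.03,0],[0,0,0],1],[[-0.02,-0.06,0],[0,0,0],1],[[-0.03,-0.09,0],[0,0,0],1],[[-0.036,-0.12,0],[0,0,0],1],[[-0.036,-0.15,0],[0,0,0],1],[[-0.036,-0.152,0.02],[0,0,0.002],1],[[-0.036,-0.152,0.045],[0,0,0.002],1],[[-0.036,-0.152,0.075],[0,0,0.002],1],[[-0.036,-0.152,0.1],[0,0,0.002],1],[[-0.036,-0.152,0.108],[0,0,0.002],1]]'

```text
t: 12.4
ee_pos: [0.4454, 0.3014, 0.0511]
eef_rot: [0.704, 0.71, -0.001, -0.0]
contact_force: [0.5, 0.6, 0.0]
grip_width: 0.009
finger_force: 0.0
```

```bash
python3 go.py -0.0875 -0.076 0.053; python3 - <<'E'
from workcell import manip
import cv2
cv2.imwrite("pics/s6.png",cv2.resize(manip.get_image("scene")["frame"][220:410,240:440,::-1],None,fx=3,fy=3,interpolation=cv2.INTER_CUBIC))
E
```

```text
t 12.4 pos [0.4454 0.3014 0.0511] tray [-0.1182 -0.0761] F [0.48 0.56 0.04] w 0.009
shift [-0.0614  0.0002 -0.0037] turn [-0.0047  0.0022 -0.0032]
```

View pics/s6.png

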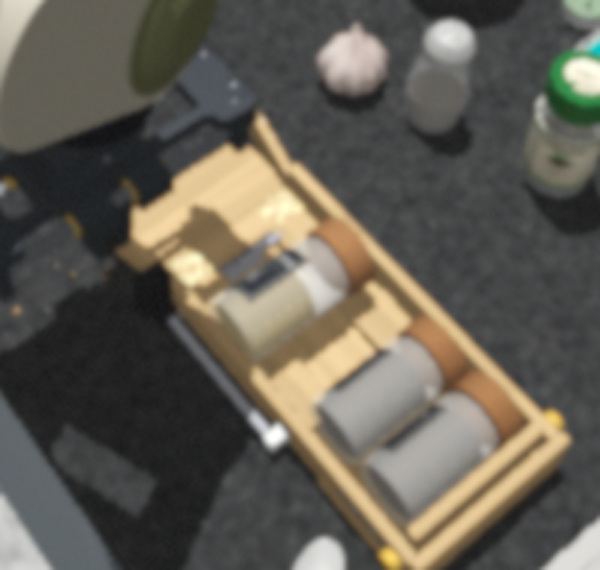

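The flap stands up at about (255,255), behind the jar at (290,290). Next the fingers approach the tab.

jog_arm --steps '[[[-0.006,0,0],[0,0,0],1],[[-0.013,0,0],[0,0,0],1],[[-0.02,0,0],[0,0,0],1],[[-0.027,0,0],[0,0,0],1],[[-0.034,0,0],[0,0,0],1],[[-0.04,0,0],[0,0,0],1],[[-0.045,0,0],[0,0,0],1],[[-0.049,0,0],[0,0,0],1],[[-0.052,0,0],[0,0,0],1],[[-0.055,0,0],[0,0,0],1]]'

```text
t: 13.45
ee_pos: [0.4456, 0.2745, 0.0528]
eef_rot: [0.704, 0.711, -0.0, -0.0]
contact_force: [-0.6, 0.7, -0.7]
grip_width: 0.003
finger_force: 0.0
```

jog_arm --steps '[[[-0.002,0,0],[0,0,0],1],[[-0.004,0,0],[0,0,0],1],[[-0.006,0,0],[0,0,0],1],[[-0.008,0,0],[0,0,0],1],[[-0.01,0,0],[0,0,0],1],[[-0.012,0,0],[0,0,0],1],[[-0.014,0,0],[0,0,0],1],[[-0.016,0,0],[0,0,0],1],[[-0.018,0,0],[0,0,0],1],[[-0.02,0,0],[0,0,0],1]]'

```text
t: 14.45
ee_pos: [0.4457, 0.2645, 0.0528]
eef_rot: [0.704, 0.711, -0.0, -0.0]
contact_force: [-0.2, 3.0, -0.8]
grip_width: 0.002
finger_force: 1.5
```

```bash
python3 go.py -0.0385 -0.076 0.053
```

```text
t 14.45 pos [0.4457 0.2645 0.0528] tray [-0.0813 -0.0762] F [-0.24  3.01 -0.79] w 0.002
shift [-0.0856  0.0004 -0.0005] turn [-0.0004  0.0002 -0.0022]
```

jog_arm --steps '[[[-0.003,0,0],[0,0,0],1],[[-0.006,0,0],[0,0,0],1],[[-0.009,0,0],[0,0,0],1],[[-0.012,0,0],[0,0,0],1],[[-0.015,0,0],[0,0,0],1],[[-0.018,0,0],[0,0,0],1],[[-0.021,0,0],[0,0,0],1],[[-0.024,0,0],[0,0,0],1],[[-0.027,0,0],[0,0,0],1],[[-0.03,0,0],[0,0,0],1]]'

```text
t: 15.45
ee_pos: [0.4459, 0.2495, 0.0528]
eef_rot: [0.704, 0.711, -0.0, -0.0]
contact_force: [1.1, 4.4, -0.3]
grip_width: 0.0
finger_force: 2.0
```

jog_arm --steps '[[[-0.003,0,0],[0,0,0],1],[[-0.006,0,0],[0,0,0],1],[[-0.009,0,0],[0,0,0],1],[[-0.012,0,0],[0,0,0],1],[[-0.015,0,0],[0,0,0],1],[[-0.018,0,0],[0,0,0],1],[[-0.021,0,0],[0,0,0],1],[[-0.024,0,0],[0,0,0],1],[[-0.027,0,0],[0,0,0],1],[[-0.03,0,0],[0,0,0],1]]'

```text
t: 16.45
ee_pos: [0.4461, 0.2345, 0.0528]
eef_rot: [0.704, 0.711, -0.0, 0.0]
contact_force: [2.6, 4.2, -0.6]
grip_width: 0.007
finger_force: 2.0
```

```bash
python3 go.py -0.0385 -0.076 0.053; python3 - <<'E'
from workcell import manip
import cv2
cv2.imwrite("pics/s7.png",cv2.resize(manip.get_image("scene")["frame"][220:410,240:440,::-1],None,fx=3,fy=3,interpolation=cv2.INTER_CUBIC))
E
```

```text
t 16.45 pos [0.4461 0.2345 0.0528] tray [-0.0513 -0.0762] F [ 2.59  4.24 -0.64] w 0.007
shift [-0.0256  0.0003 -0.0005] turn [-0.0002  0.0002 -0.002 ]
```

View pics/s7.png

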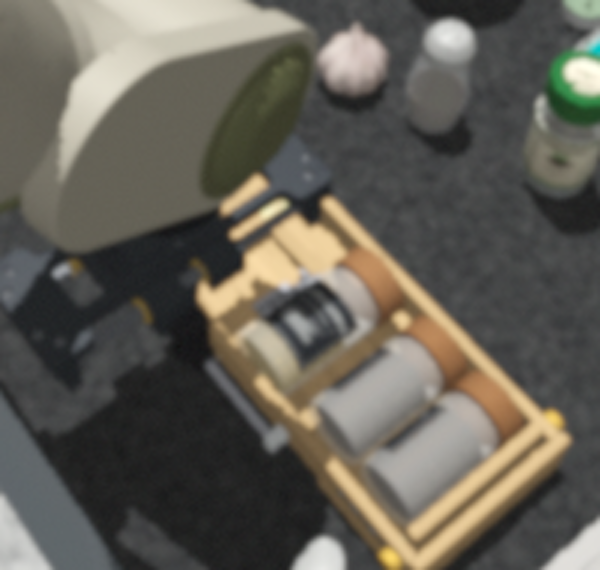

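The jar, now at about (320,320), still has a gap of roughly 12 mm to the row. That agrees with the predicted 13 mm, so I'll close it slowly.

jog_arm --steps '[[[-0.002,0,0],[0,0,0],1],[[-0.004,0,0],[0,0,0],1],[[-0.006,0,0],[0,0,0],1],[[-0.008,0,0],[0,0,0],1],[[-0.01,0,0],[0,0,0],1],[[-0.012,0,0],[0,0,0],1],[[-0.014,0,0],[0,0,0],1],[[-0.015,0,0],[0,0,0],1],[[-0.016,0,0],[0,0,0],1],[[-0.016,0,0],[0,0,0],1]]'

```text
t: 17.5
ee_pos: [0.4462, 0.2265, 0.0528]
eef_rot: [0.704, 0.711, -0.0, 0.0]
contact_force: [2.7, 3.0, -1.5]
grip_width: 0.007
finger_force: 1.6
```

jog_arm --steps '[[[-0.0005,0,0],[0,0,0],1],[[-0.001,0,0],[0,0,0],1],[[-0.0015,0,0],[0,0,0],1],[[-0.002,0,0],[0,0,0],1],[[-0.0025,0,0],[0,0,0],1],[[-0.003,0,0],[0,0,0],1],[[-0.0035,0,0],[0,0,0],1],[[-0.004,0,0],[0,0,0],1],[[-0.004,0,0],[0,0,0],1],[[-0.004,0,0],[0,0,0],1]]'

```text
t: 18.5
ee_pos: [0.4461, 0.2245, 0.0528]
eef_rot: [0.704, 0.711, -0.0, 0.0]
contact_force: [3.2, 3.3, -1.1]
grip_width: 0.006
finger_force: 1.8
```

jog_arm --steps '[[[-0.0004,0,0],[0,0,0],1],[[-0.0008,0,0],[0,0,0],1],[[-0.0012,0,0],[0,0,0],1],[[-0.0016,0,0],[0,0,0],1],[[-0.002,0,0],[0,0,0],1],[[-0.002,0,0],[0,0,0],1],[[-0.002,0,0],[0,0,0],1],[[-0.002,0,0],[0,0,0],1],[[-0.002,0,0],[0,0,0],1],[[-0.002,0,0],[0,0,0],1]]'

```text
t: 19.5
ee_pos: [0.4462, 0.2236, 0.0528]
eef_rot: [0.704, 0.711, -0.0, -0.0]
contact_force: [2.9, 3.7, -0.6]
grip_width: 0.008
finger_force: 2.0
```

jog_arm --steps '[[[-0.0004,0,0],[0,0,0],1],[[-0.0008,0,0],[0,0,0],1],[[-0.0012,0,0],[0,0,0],1],[[-0.0016,0,0],[0,0,0],1],[[-0.002,0,0],[0,0,0],1],[[-0.002,0,0],[0,0,0],1],[[-0.002,0,0],[0,0,0],1],[[-0.002,0,0],[0,0,0],1],[[-0.002,0,0],[0,0,0],1],[[-0.002,0,0],[0,0,0],1]]'

```text
t: 20.5
ee_pos: [0.4462, 0.2229, 0.0528]
eef_rot: [0.704, 0.711, 0.0, -0.0]
contact_force: [2.3, 5.6, -1.0]
grip_width: 0.002
finger_force: 3.0
```

jog_arm --steps '[[[-0.0003,0,0],[0,0,0],1],[[-0.0006,0,0],[0,0,0],1],[[-0.001,0,0],[0,0,0],1],[[-0.001,0,0],[0,0,0],1],[[-0.001,0,0],[0,0,0],1],[[-0.001,0,0],[0,0,0],1],[[-0.001,0,0],[0,0,0],1],[[-0.001,0,0],[0,0,0],1],[[-0.001,0,0],[0,0,0],1],[[-0.001,0,0],[0,0,0],1]]'

```text
t: 21.5
ee_pos: [0.4461, 0.2225, 0.0528]
eef_rot: [0.704, 0.711, 0.0, -0.0]
contact_force: [3.0, 6.7, -1.1]
grip_width: 0.005
finger_force: 3.7
```

Force has risen from about 3 N to 7 N while the tab has all but stopped, so the jar bears on the row with about 4 N. I'll back off straight, then lift.

jog_arm --steps '[[[0.0005,0,0],[0,0,0],1],[[0.001,0,0],[0,0,0],1],[[0.002,0,0],[0,0,0],1],[[0.003,0,0],[0,0,0],1],[[0.005,0,0],[0,0,0],1],[[0.008,0,0],[0,0,0],1],[[0.014,0,0],[0,0,0],1],[[0.024,0,0],[0,0,0],1],[[0.036,0,0],[0,0,0],1],[[0.05,0,0],[0,0,0],1]]'

```text
t: 22.5
ee_pos: [0.4459, 0.2477, 0.0528]
eef_rot: [0.704, 0.711, -0.0, -0.0]
contact_force: [-1.3, 0.2, -0.8]
grip_width: 0.003
finger_force: 0.0
```

jog_arm --steps '[[[0.02,0,0],[0,0,0],1],[[0.05,0,0],[0,0,0],1],[[0.08,0,-0.02],[0,0,0],1],[[0.12,0,-0.06],[0,0,0],1],[[0.16,0,-0.1],[0,0,0],1],[[0.2,0,-0.15],[0,0,0],1],[[0.24,0,-0.2],[0,0,0],1],[[0.28,0,-0.24],[0,0,0],1],[[0.3,0,-0.26],[0,0,0],1],[[0.3,0,-0.26],[0,0,0],1]]'

```text
t: 23.5
ee_pos: [0.4442, 0.3992, 0.184]
eef_rot: [0.703, 0.711, 0.001, 0.0]
contact_force: [0.2, 0.0, 0.5]
grip_width: 0.009
finger_force: 0.0
```

```bash
python3 go.py; python3 - <<'E'
from workcell import manip
import cv2
cv2.imwrite("pics/s8.png",cv2.resize(manip.get_image("top")["frame"][235:330,310:475,::-1],None,fx=4.8,fy=4.8,interpolation=cv2.INTER_CUBIC))
E
```

```text
t 23.5 pos [0.4442 0.3992 0.184 ] tray [-0.2161 -0.0762] F [0.16 0.03 0.52] w 0.009
```

View pics/s8.png

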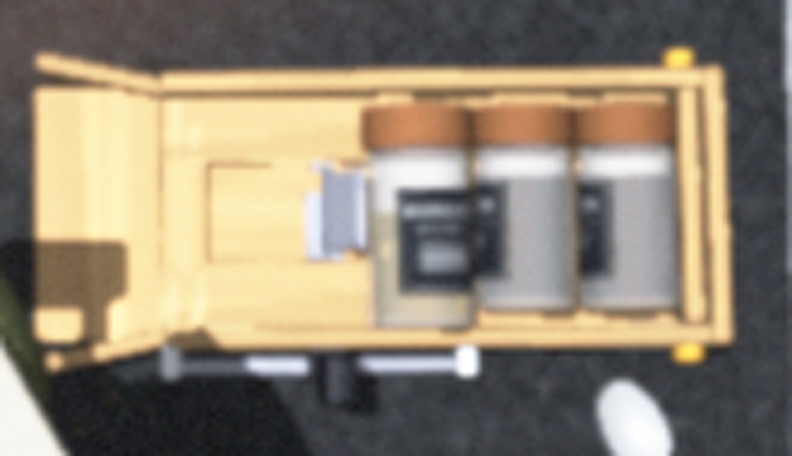

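The jar sits square between the flap tip at about (365,210) and the row at (472,210), with no gap. The flap is up, the other things stand where they were, and the robot is clear.

```bash
python3 -c "
from workcell import manip
print(manip.hand_in())"
```

```text
the job is handed in; nothing more can be done
None
```

I rolled the jar over the flap into the lane, slid the keeper up until the jar was held between flap and row at an estimated 4 N, and handed the job in at about 23.6 s; no verdict came back.

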